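# Load the shell-viewing disc on the candling stand with the lifter

### The job

Pick up the viewing disc from its drying rest with the flat lifter, never touching it with the gripper, and carry it level to the fork over the candling lamp. Set it gently on the two prongs short of the hooked pins, then with the lifter's heel slide it under the hooks and press it firmly home against both pins, without straining the clamp. Draw the lifter out and stand it flat on the bench, clear of the stand and the rest, leaving the disc home and the egg tray, torch and jar where they are.

Things in the scene. Friction and masses are not known exactly. Their poses are not given: they have to be found in the camera images.
- lifter: Steel lifter, 160 g, flat on the bench: a strip 175 mm long, 32 wide, 2.5 thick, with an upright wooden grip. Origin: on the strip's underside, mid-width, at the front face of the heel, an upturned step 4 mm thick, full width, top 12.5 mm above the underside, that pushes the disc by its rim. +x along the blade to its tip 75 mm ahead; back end at -100 mm; +z up.
- lifter_grip (a point): Middle of the lifter's wooden grip, 60 mm behind the lifter's origin (-x) and 40 mm above its underside; axes as the lifter. The grip is 14 mm thick in y, 36 mm in x, and stands from 6.5 to 68.5 mm above the underside: pinch it across y, here.
- disc: Viewing disc: round aluminium frame with a frosted glass window and bits of egg shell on it; 80 mm diameter, 8 mm thick, about 100 g. Origin: centre of its underside; +z up. It starts on the drying rest, underside 26 mm above the bench.
- rest: White drying rest, fixed: a 110 x 110 x 4 mm foot plate with two parallel bars along x (100 mm long, 14 wide, tops 26 mm above the bench), the free gap between them 52 mm wide, open at both ends and 22 mm high under the disc. Origin: on the bench under its centre. +x points roughly away from the robot; the blade goes in between the bars along +x.
- stand: Retort stand, fixed. Origin: at bench level below the disc's home centre; +x points, roughly away from the robot, to the upright rod (12 mm thick, 458 tall, at x = +105 mm). Base plate 215 x 140 x 10 mm, x from -82 to +132 mm; on it under the home a candling lamp, 54 mm wide, top 52 mm above the bench. A clamp on the rod, locked, holds a level steel fork by its arm, open to -x.
- fork (a point): Point at bench level below the fork's open end, 32 mm before the stand's origin; axes as the stand. Two prongs, 6 mm thick, 17 wide, run from here along +x for 78 mm to a crossbar; the gap between them is 46 mm. Left as the last user set it, unmeasured: the prongs' tops are 85 to 130 mm above the bench, and fork and pins sit up to 2 mm nearer or farther in x. Find both by feel.
- pins (a point): Point at bench level below the middle between two upright 6 mm pins on the prongs, 28 mm to either side in y, 32.6 mm past the stand's origin. Each has a hook, 3 mm thick, overhanging the disc's place by 7 mm, underside 10.5 mm above the prongs: land the disc 10 to 20 mm short, then slide it under. Home: flat on the prongs, rim on both pins. A 2 to 4 N push is firm; over 6 N strains the clamp.
- egg_tray: Bystander: black plastic tray of brown eggs, 235 x 285 mm, 70 mm high with its eggs. Origin: on its underside, 100 mm from its centre towards the work (-y).
- torch: Bystander: aluminium hand candling torch with a black rubber cup, lying, 150 mm long, 40 mm thick. Origin: under its middle.
- jar: Bystander: closed specimen jar, 64 mm diameter, 85 mm high. Origin: centre of its underside.
Not all that is in view belongs to the job. Several things look just like the lifter: the one meant starts nearest to the robot's base. Of the things that look like the rest, the larger one is meant.

How it is judged:
By the outcome, as a careful person would: the job done as asked, in the order asked, and still so for the second after the job is handed in, with the robot touching nothing.
It also fails if it takes over 72 s, if anything falls off the work surface, if the arm or the gripper's body presses on something with over 40 N, if the wrist force passes 120 N, or if a joint passes its speed limit or range.

### The arm

A 6-joint arm with a two-finger parallel gripper is mounted at the origin on the work surface. World frame = base frame: x ahead of the robot, y to its left, z up, the work surface at z = 0. Lengths are in m, angles in rad, forces in N, time in s.
With the tool pointing down it reaches from about 0.35 to 0.975 m from the base axis. Payload 4.9 kg.
Tool frame: the origin (TCP) lies on the centre line of the jaws, within the pads' length; the fingertips stand ahead of it and the grasp point (between the pads) is the TCP (manip.tip_extent is the z of the fingertips in the tool frame, in m); z points along the fingers, y is the line along which they close (so a half turn about z gives the same grasp; the last joint's range is limited). The gripper opens to 85 mm and grips with 20 to 120 N. Pads are 22 mm wide; open, the fingers measure 114 mm over their backs; the gripper's body (76 mm by 85 mm) begins 54 mm behind the grasp point. The pads swing forward as they close: fully open they stand 13 mm farther back than shut.
Start: joints at [1.054, 0.053, 1.613, -0, 1.476, -0.119], TCP at [0.242, 0.576, 0.25] pointing down, gripper open.
Joint ranges: [-3.01, 3.01], [-1.01, 2.22], [0.06, 2.58], [-1.02, 4.17], [0.09, 2.62], [-3.14, 3.14]. Speed limits (rad/s): [2.57, 2.57, 3.14, 3.14, 3.14, 3.14].

### API

Orientations are given as a unit quaternion [w, x, y, z].
In Python, from plant import manip gives the robot as it stands. The module is installed in compiled form; this text tells all that it offers.
- The arm moves only by the shell command python3 -m crank, which reads ROWS from standard input. ROWS is a JSON list of rows, 1 to 5 of them, each an object with the fields finger_gap (the opening from 0.0 (shut) to 1.0 (fully open)), sx, sy, sz (the shift in m), ax, ay, az (a rotation vector in rad); a field left out counts as zero (the opening has to be given); each row shifts and turns the commanded pose from where the row before left it, along the tool's axes as they then stand; what a row does not reach is not made up. A row lasts 1/8 s, in which the tool goes at most 0.0625 m and 0.188 rad, less where a joint would pass 70% of its speed; a pose out of reach is approached as far as the arm can. The fingers move at their own pace and stop on an object; the grip force is fixed at half the most. Time passes only in rows, so rows that do not move let the fingers close. It prints the time, the measured TCP pose, the force, the opening and the grip force at its end. Input that does not fit is refused with a message, and nothing moves.
- manip.state(): the state, without advancing time (a new reading comes with each control period).
- manip.grab_frame(name): name is "scene" or "top" or "wrist"; returns (picture, depth): 400x640x3 uint8, red, green, blue; 400x640 float32, m along the optical axis (not along the pixel's ray), 0 where there is no reading.
- manip.camera_params(name): a dict with "intrinsics" (3x3 intrinsics, pixels), "xyz" and "orientation" of the camera in the world. Camera axes: x right, y down, z forward; pixel columns grow to the right and rows downward; lengths in m; the calibration is good to about 2 mm. A picture is of the moment at which its call begins: read the wrist's pose just before it. camera_params takes no time and is no camera call; for the wrist camera it gives the pose at the moment of the call.
- manip.job_done(): hands the job in; it is judged then, once.
Trained networks look in the newest picture that a camera, given by its name, has taken for a name from the list of things; names that differ only in an ending like _2 or _b are one class to them, and where a whole thing is asked for, a point or a joint stands for the part that bears it (a point fixed in the world has none). Each returns a list of dicts, best first, with "conf" (0 to 1); they miss things now and then, are a little off and sometimes report something else, mostly with a low value. They report only what shows in the picture. A call takes as long as a camera call. They do not tell look-alikes from the thing itself.
- manip.look_for(camera, query): "extent" ([left, top, right, bottom] in pixels, round what is visible of it).
- manip.outline_of(camera, query): "region" (400x640 bool, what is visible of it) and "extent" ([left, top, right, bottom] in pixels, round what is visible of it).
- manip.mark_of(camera, query): "centre" ([row, column] in pixels: a listed point, or the origin of a listed thing).
The state is a dict: "time": time; "joint_pos": joint angles; "joint_vel": joint speeds; "joint_efforts": joint torques, N m; "tool_pos": TCP position; "tool_rot": TCP orientation; "contact_force": force on the tool from outside, world axes, zero at the start; "ft_torque": the same for the moment, N m; "gripper_width": opening from 0.0 (shut) to 1.0 (fully open); "grasp_force": force on a finger pad.
Only numpy, scipy, OpenCV 4.12 (cv2) and the standard library are available. Lean on these libraries where they do the work, as an engineer would, in place of code of your own. Each camera call takes 0.05 s, during which the arm holds its last target. There are 200 camera calls.

## Working session

There is one attempt and no reset: what is moved stays moved. The work goes in short steps, Python scripts to look and compute and a shell command to move; the robot and the scene stay as the last step left them, time stands still between calls to the robot, and variables do not carry over. Pictures are saved under pics/ and viewed, at most 12 in all, crops included, and the job is handed in when it is done.

```bash
mkdir -p pics; cat > h.py <<'E'
import numpy as np, cv2
from plant import manip
from scipy.spatial.transform import Rotation as R
def rot(q): return R.from_quat([q[1],q[2],q[3],q[0]])
def grab(n):
    c=manip.camera_params(n); p,d=manip.grab_frame(n); return p,d,c
def cloud(d,c):
    K=np.array(c["intrinsics"]); v,u=np.mgrid[0:d.shape[0],0:d.shape[1]]
    P=np.stack([(u-K[0,2])/K[0,0]*d,(v-K[1,2])/K[1,1]*d,d],-1)
    W=P@rot(c["orientation"]).as_matrix().T+np.array(c["xyz"]); W[d<=0]=np.nan; return W
def save(n,p): cv2.imwrite("pics/"+n+".png",p[:,:,::-1])
E
python3 - <<'E'
from h import *
for n in ["top","scene"]:
    p,d,c=grab(n); save(n,p); W=cloud(d,c); np.save(n+".npy",W)
    print(n,c["xyz"],c["orientation"])
    for q in ["lifter","disc","rest","stand","egg_tray","torch","jar"]:
        for o in manip.outline_of(n,q)[:4]:
            r=o["region"]; w=W[r]; print(q,round(o["conf"],2),o["extent"],np.nanmedian(w,0).round(3),np.nanmax(w[:,2]).round(3))
    for q in ["lifter","lifter_grip","fork","pins","rest","stand"]:
        print(q,[(round(o["conf"],2),np.round(o["centre"]),W[tuple(np.clip(np.round(o["centre"]).astype(int),0,[399,639]))].round(3)) for o in manip.mark_of(n,q)[:4]])
s=manip.state(); print(s["time"],s["tool_pos"],s["tool_rot"],manip.tip_extent)
E
```

```text
top [ 0.30202964 -0.09200394  1.64628783] [ 0.06082268 -0.70361009  0.70512662 -0.06348144]
lifter 0.82 [485.6, 236.2, 526.0, 289.6] [ 0.367 -0.672  0.005] 0.076
lifter 0.67 [394.7, 195.0, 419.8, 247.0] [ 0.511 -0.37   0.005] 0.078
lifter 0.62 [451.5, 187.2, 479.8, 238.1] [ 0.535 -0.546  0.004] 0.076
lifter 0.56 [301.6, 120.1, 352.1, 221.2] [ 0.615 -0.101  0.013] 0.462
disc 0.63 [201.2, 179.0, 225.1, 207.2] [0.6   0.253 0.033] 0.047
rest 0.59 [247.1, 185.0, 281.5, 216.7] [0.581 0.1   0.005] 0.028
rest 0.58 [196.9, 173.8, 235.2, 215.3] [0.574 0.23  0.007] 0.042
rest 0.29 [302.6, 118.2, 347.5, 222.3] [ 0.618 -0.104  0.013] 0.463
stand 0.81 [299.9, 118.9, 350.5, 221.6] [ 0.617 -0.104  0.013] 0.463
egg_tray 0.74 [65.0, 153.8, 166.2, 240.2] [0.591 0.555 0.039] 0.078
torch 0.81 [369.0, 122.2, 378.6, 171.4] [ 0.755 -0.253  0.033] 0.051
jar 0.75 [412.3, 155.0, 434.1, 174.1] [ 0.68  -0.396  0.083] 0.097
lifter [(0.91, array([209., 466.]), array([ 0.549, -0.552,  0.002])), (0.87, array([215., 411.]), array([ 0.528, -0.374,  0.012])), (0.62, array([260., 501.]), array([ 0.386, -0.653,  0.006]))
[... 1433 characters left out ...]
]
lifter_grip [(0.74, array([218., 238.]), array([ 0.481, -0.365,  0.043])), (0.6, array([235., 120.]), array([ 0.339, -0.694,  0.041])), (0.57, array([245., 181.]), array([ 0.515, -0.558,  0.063]))]
fork [(0.81, array([208., 320.]), array([ 0.59 , -0.124,  0.041]))]
pins [(0.66, array([218., 333.]), array([ 0.619, -0.093,  0.002])), (0.24, array([237., 241.]), array([ 0.525, -0.382,  0.004]))]
rest [(0.8, array([192., 368.]), array([0.578, 0.091, 0.002])), (0.72, array([180., 402.]), array([0.618, 0.214, 0.026]))]
stand [(0.66, array([214., 326.]), array([ 0.613, -0.117,  0.028]))]
1.4 [0.24211697 0.57617786 0.25028795] [-2.94187755e-06  1.97571340e-01  9.80288511e-01 -1.42395708e-05] 0.019
```

```bash
python3 - <<'E'
import cv2
p=cv2.imread("pics/top.png"); s=cv2.imread("pics/scene.png")
a=cv2.resize(p[110:255,180:440],(800,446),interpolation=2); cv2.imwrite("pics/top_c.png",a)
a=cv2.resize(s[90:260,220:440],(776,600),interpolation=2); cv2.imwrite("pics/scene_c.png",a)
E
```

```text
(no output)
```

View pics/top_c.png

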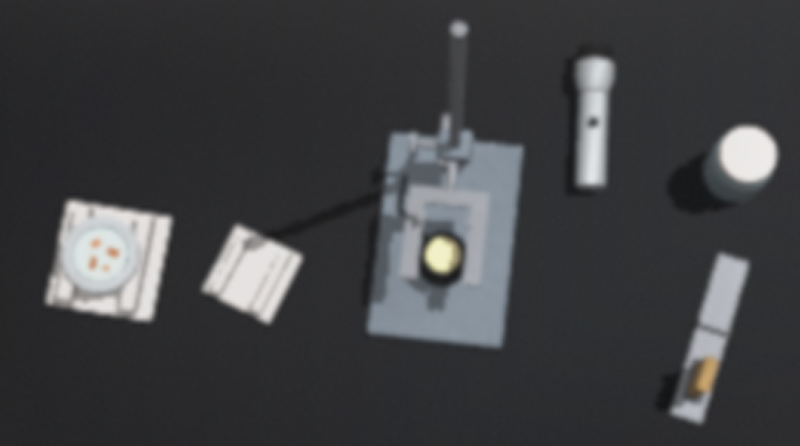

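View pics/scene_c.png

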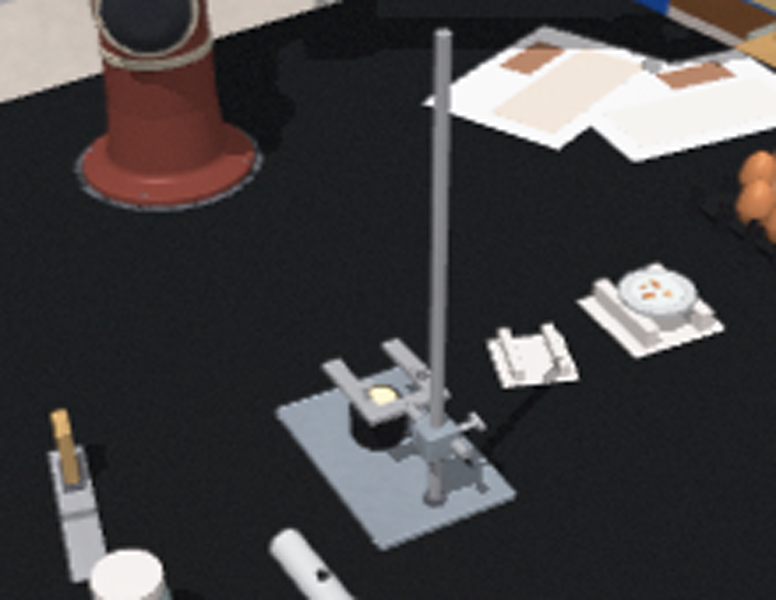

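```bash
cat >> h.py <<'E'
def go(xyz,yaw,st=None):
    "delta to target (tool x yaw in deg, tool down) in current tool axes, rotation vector first-order"
    s=manip.state(); r=rot(s["tool_rot"]); 
    a=np.deg2rad(yaw); t=R.from_matrix(np.array([[np.cos(a),np.sin(a),0],[np.sin(a),-np.cos(a),0],[0,0,-1]]).T)
    d=np.array(xyz)-s["tool_pos"]
    print("t",s["time"],"now",np.round(s["tool_pos"],4),"rotvec(tool)",(r.inv()*t).as_rotvec().round(4),
      "| d in current",r.inv().apply(d).round(4),"| d in target",t.inv().apply(d).round(4),"F",np.round(s["contact_force"],2))
E
python3 - <<'E'
from h import *
c=manip.camera_params("wrist"); s=manip.state(); r=rot(s["tool_rot"])
print(r.inv().apply(np.array(c["xyz"])-s["tool_pos"]),(r.inv()*rot(c["orientation"])).as_matrix().round(3),c["intrinsics"])
for n in ["top","scene"]:
    W=np.load(n+".npy")
    # prong height: points in fork region
    m=(abs(W[...,0]-0.6)<.08)&(abs(W[...,1]+.105)<.06)&(W[...,2]>.06)&(W[...,2]<.16)
    print(n,np.percentile(W[m][:,2],[5,25,50,75,95]).round(3),W[m].mean(0).round(3))
go([0.56,0.24,0.26],173); go([0.56,0.24,0.26],-7)
E
```

```text
[ 7.00350645e-02 -2.13038161e-05 -1.23433113e-01] [[-0.    -0.961 -0.275]
 [ 1.    -0.     0.   ]
 [-0.    -0.275  0.961]] [[346.1110439    0.         311.67907455]
 [  0.         346.1110439  203.77840856]
 [  0.           0.           1.        ]]
top [0.08  0.084 0.087 0.09  0.098] [ 0.618 -0.1    0.087]
scene [0.08  0.082 0.084 0.086 0.097] [ 0.615 -0.105  0.085]
t 1.4 now [0.2421 0.5762 0.2503] rotvec(tool) [-0.     -0.     -0.2756] | d in current [-0.4233 -0.1868 -0.0097] | d in target [-0.3565 -0.2949 -0.0097] F [-0.58  0.28 -0.04]
t 1.4 now [0.2421 0.5762 0.2503] rotvec(tool) [-0.     0.     2.866] | d in current [-0.4233 -0.1868 -0.0097] | d in target [ 0.3565  0.2949 -0.0097] F [-0.58  0.28 -0.04]
```

```bash
echo '[{"finger_gap":1, "sx":-0.0529, "sy":-0.0233, "sz":-0.001}, {"finger_gap":1, "sx":-0.0529, "sy":-0.0233, "sz":-0.001}, {"finger_gap":1, "sx":-0.0529, "sy":-0.0233, "sz":-0.001}, {"finger_gap":1, "sx":-0.0529, "sy":-0.0233, "sz":-0.001}, {"finger_gap":1, "sx":-0.0529, "sy":-0.0233, "sz":-0.001}]' | python3 -m crank ; echo '[{"finger_gap":1, "sx":-0.0529, "sy":-0.0233, "sz":-0.001}, {"finger_gap":1, "sx":-0.0529, "sy":-0.0233, "sz":-0.001}, {"finger_gap":1, "sx":-0.0529, "sy":-0.0233, "sz":-0.001}, {"finger_gap":1}, {"finger_gap":1}]' | python3 -m crank
python3 - <<'E'
from h import *
p,d,c=grab("wrist"); save("w_rest",p); W=cloud(d,c); np.save("w_rest.npy",W)
for q in ["rest","disc"]:
    for o in manip.outline_of("wrist",q)[:3]:
        w=W[o["region"]]; print(q,o["conf"],o["extent"],np.nanmean(w,0).round(4),np.nanpercentile(w[:,2],[5,50,95]).round(4))
    print([(o["conf"],o["centre"]) for o in manip.mark_of("wrist",q)])
go([0.56,-0.10,0.26],-7)
E
```

```text
time: 2.02
tool_pos: [0.4419, 0.3649, 0.2556]
tool_rot: [0.0, 0.198, 0.98, 0.0]
contact_force: [0.2, -0.0, 0.3]
gripper_width: 0.997
grasp_force: 0.0
time: 2.65
tool_pos: [0.5598, 0.2405, 0.2581]
tool_rot: [-0.0, 0.198, 0.98, 0.0]
contact_force: [-0.9, 1.1, 0.5]
gripper_width: 1.0
grasp_force: 0.0
rest 0.73 [177.1, 198.8, 246.0, 264.6] [0.5775 0.1072 0.0072] [0.0014 0.0031 0.0186]
rest 0.66 [276.5, 133.3, 388.0, 249.3] [0.5799 0.2535 0.0103] [0.0026 0.0042 0.0265]
[(0.62, [228.3, 213.5])]
disc 0.87 [304.9, 163.2, 380.3, 237.0] [0.5936 0.2575 0.0331] [0.0316 0.0333 0.0347]
[(0.75, [200.5, 339.6])]
t 2.9 now [0.5593 0.2414 0.2584] rotvec(tool) [ 1.0000e-04 -2.0000e-04  2.8678e+00] | d in current [-0.1323 -0.3148 -0.0016] | d in target [ 0.0423  0.3388 -0.0016] F [-1.13  0.01 -1.19]
```

View pics/w_rest.png

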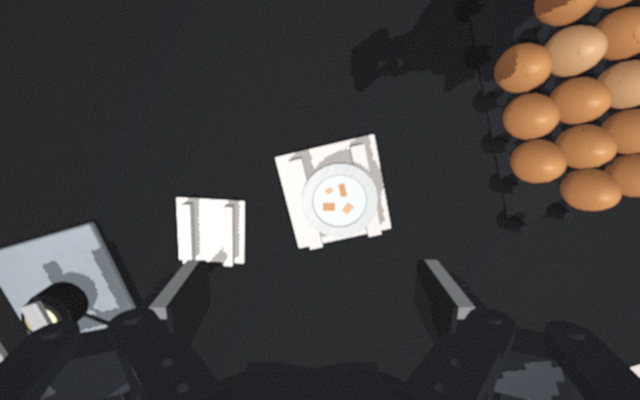

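```bash
python3 - <<'E'
from h import *
W=np.load("w_rest.npy"); p=cv2.imread("pics/w_rest.png")
near=(np.hypot(W[...,0]-.58,W[...,1]-.2535)<.09)
m=near&(p.min(2)>100)
q=W[m][:,:2].astype(np.float32)
print("rest rect",cv2.minAreaRect(q*1000))
dm=near&(W[...,2]>.0295)
q2=W[dm][:,:2].astype(np.float32); print("disc",[np.array(x)*1000 for x in [cv2.minEnclosingCircle(q2)]][0:0],cv2.minEnclosingCircle(q2*1000),q2.mean(0),np.median(W[dm][:,2]))
b=near&(abs(W[...,2]-.026)<.0025); q=W[b][:,:2]; 
# bars
for a in np.arange(-20,6,1.):
    u=np.array([-np.sin(np.deg2rad(a)),np.cos(np.deg2rad(a))]); h=np.histogram(q@u,bins=np.arange(.1,.5,.002))[0]; print(a,(h**2).sum(),end="; ")
E
```

```text
rest rect ((595.1555786132812, 241.1558074951172), (138.79864501953125, 119.31754302978516), 80.4306411743164)Traceback (most recent call last):
  File "<stdin>", line 8, in <module>
ValueError: setting an array element with a sequence. The requested array has an inhomogeneous shape after 1 dimensions. The detected shape was (2,) + inhomogeneous part.
```

```bash
echo '[{"finger_gap":1, "sx":-0.0265, "sy":-0.055}, {"finger_gap":1, "sx":-0.0265, "sy":-0.055}, {"finger_gap":1, "sx":-0.0265, "sy":-0.055}, {"finger_gap":1, "sx":-0.0265, "sy":-0.055}, {"finger_gap":1, "sx":-0.0265, "sy":-0.055}]' | python3 -m crank; echo '[{"finger_gap":1, "sy":-0.040}, {"finger_gap":1, "az":0.1874}, {"finger_gap":1, "az":0.1874}, {"finger_gap":1, "az":0.1874}, {"finger_gap":1, "az":0.1874}]' | python3 -m crank; echo '[{"finger_gap":1, "az":0.1874}, {"finger_gap":1, "az":0.1874}, {"finger_gap":1, "az":0.1874}, {"finger_gap":1, "az":0.1874}, {"finger_gap":1, "az":0.1874}]' | python3 -m crank;  echo '[{"finger_gap":1, "az":0.1874}, {"finger_gap":1, "az":0.1874}, {"finger_gap":1, "az":0.1874}, {"finger_gap":1, "az":0.1874}, {"finger_gap":1, "az":0.1874}]' | python3 -m crank;echo '[{"finger_gap":1, "az":0.1874}, {"finger_gap":1}]' | python3 -m crank
python3 - <<'E'
from h import *
p,d,c=grab("wrist"); save("w_fork",p); W=cloud(d,c); np.save("w_fork.npy",W)
for q in ["stand","fork","pins"]:
    print(q,[(o["conf"],o["centre"],W[int(o["centre"][0]),int(o["centre"][1])].round(3)) for o in manip.mark_of("wrist",q)])
go([0.48,-0.36,0.2],-12)
E
```

```text
time: 3.52
tool_pos: [0.5755, -0.0655, 0.2587]
tool_rot: [0.0, 0.197, 0.98, 0.0]
contact_force: [1.2, -0.5, -0.3]
gripper_width: 1.005
grasp_force: 0.0
time: 4.15
tool_pos: [0.5602, -0.1005, 0.2584]
tool_rot: [0.0, 0.545, 0.839, 0.0]
contact_force: [-0.3, 0.2, 0.3]
gripper_width: 0.997
grasp_force: 0.0
time: 4.78
tool_pos: [0.5602, -0.1005, 0.2584]
tool_rot: [0.0, 0.865, 0.502, 0.0]
contact_force: [-0.0, -0.2, -0.4]
gripper_width: 1.003
grasp_force: 0.0
time: 5.4
tool_pos: [0.5602, -0.1005, 0.2584]
tool_rot: [0.0, 0.998, 0.058, 0.0]
contact_force: [0.1, 0.6, -1.1]
gripper_width: 0.993
grasp_force: 0.0
time: 5.65
tool_pos: [0.5602, -0.1006, 0.2584]
tool_rot: [0.0, 0.999, -0.032, 0.0]
contact_force: [-1.2, -0.2, 0.9]
gripper_width: 1.0
grasp_force: 0.0
stand [(0.88, [145.1, 303.4], array([ 0.594, -0.094,  0.052]))]
fork [(0.88, [175.4, 303.5], array([ 0.557, -0.091,  0.01 ]))]
pins [(0.61, [114.2, 304.3], array([ 0.621, -0.096,  0.008])), (0.59, [25.1, 604.5], array([ 0.681, -0.369,  0.041]))]
t 5.85 now [ 0.5602 -0.1011  0.2583] rotvec(tool) [ 0.     -0.      0.1445] | d in current [-0.0632  0.2636  0.0584] | d in target [-0.0246  0.2699  0.0583] F [-0.2   0.38  0.67]
```

View pics/w_fork.png

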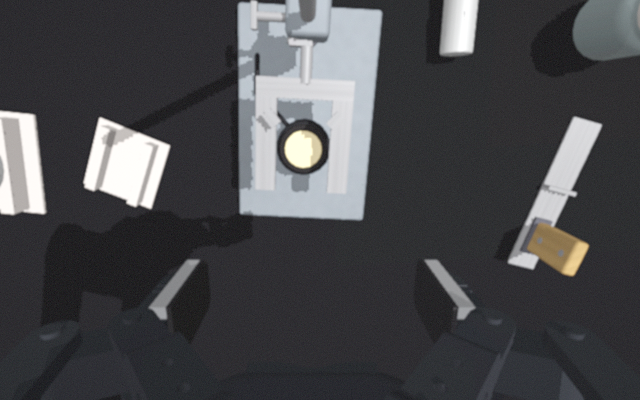

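```bash
python3 - <<'E'
from h import *
def ang(q,lo,hi,step=.25,bw=.001):
    best=None
    for a in np.arange(lo,hi,step):
        u=np.array([-np.sin(np.deg2rad(a)),np.cos(np.deg2rad(a))]); s=q@u
        e=np.percentile(s,98)-np.percentile(s,2)
        if best is None or e<best[0]: best=(e,a)
    return best
def desc(q,a):
    r=np.deg2rad(a); ux=np.array([np.cos(r),np.sin(r)]); uy=np.array([-np.sin(r),np.cos(r)])
    x=q@ux; y=q@uy; lo=np.percentile(x,[1,99]); ly=np.percentile(y,[1,99]); c=ux*lo.mean()+uy*ly.mean()
    return "ctr",c.round(4),"size",np.ptp(lo).round(4),np.ptp(ly).round(4)
W=np.load("w_rest.npy"); p=cv2.imread("pics/w_rest.png")
near=(np.hypot(W[...,0]-.58,W[...,1]-.2535)<.095)&(p.min(2)>75)
n,l=cv2.connectedComponents(near.astype(np.uint8)); k=np.bincount(l[l>0]).argmax(); q=W[l==k]
near=l==k
print("rest",cv2.minAreaRect(q[:,:2].astype(np.float32)*1000))
z=W[...,2]
dm=near&(z>.030); q2=W[dm][:,:2].astype(np.float32); print("disc",cv2.minEnclosingCircle(q2*1000),q2.mean(0),np.median(z[dm]))
for a in [-6,-8,-10,-12]: print(a,desc(q[:,:2],a))
W=np.load("w_fork.npy"); z=W[...,2]
pl=(abs(z-.010)<.004)&(abs(W[...,0]-.6)<.2)&(abs(W[...,1]+.1)<.11)
n,l=cv2.connectedComponents(pl.astype(np.uint8)); 
q=W[pl][:,:2].astype(np.float32); print("base",cv2.minAreaRect(q*1000))
f=(z>.070)&(z<.095)&(abs(W[...,0]-.6)<.1)&(abs(W[...,1]+.1)<.06)
q=W[f]; print("fork z",np.percentile(q[:,2],[2,10,50,90,98]).round(4)); print("fork rect",cv2.minAreaRect(q[:,:2].astype(np.float32)*1000))
for x0 in np.arange(.54,.68,.01):
    r=q[abs(q[:,0]-x0)<.005]
    if len(r): print(x0.round(3),len(r),np.sort(r[:,1])[[0,-1]].round(4), "inner",(r[r[:,1]<-.1][:,1].max().round(4) if (r[:,1]<-.1).any() else None, r[r[:,1]>-.1][:,1].min().round(4) if (r[:,1]>-.1).any() else None),np.median(r[:,2]).round(4))
h=(z>.093)&(z<.11)&(abs(W[...,0]-.6)<.08)&(abs(W[...,1]+.1)<.06)
print("hooks",[ (W[h&(W[...,1]*s>-.1*s)].mean(0).round(4),(h&(W[...,1]*s>-.1*s)).sum()) for s in(1,-1)])
L=(abs(W[...,0]-.5)<.13)&(abs(W[...,1]+.37)<.08)&(z>-.002)&(z<.006)
im=cv2.imread("pics/w_fork.png"); L&=(im.min(2)>90)
q=W[L][:,:2].astype(np.float32); print("lifter strip",cv2.minAreaRect(q*1000),np.median(z[L]))
for q in["lifter","lifter_grip"]: pass
G=(abs(W[...,0]-.48)<.09)&(abs(W[...,1]+.36)<.08)&(z>.060)&(z<.08); q=W[G]; print("griptop",cv2.minAreaRect(q[:,:2].astype(np.float32)*1000),q.mean(0))
H=(abs(W[...,0]-.5)<.13)&(abs(W[...,1]+.37)<.08)&(z>.0095)&(z<.016)&(im.min(2)>90); q=W[H]; print("heel",cv2.minAreaRect(q[:,:2].astype(np.float32)*1000),q.mean(0))
E
```

```text
rest ((597.2174072265625, 253.53811645507812), (114.9341049194336, 119.82939910888672), 80.32650756835938)
disc ((595.0131225585938, 256.9445495605469), 40.10409927368164) [0.5939518  0.25732687] 0.033298742141877946
-6 ('ctr', array([0.5948, 0.254 ]), 'size', np.float64(0.1144), np.float64(0.1125))
-8 ('ctr', array([0.5949, 0.2539]), 'size', np.float64(0.1136), np.float64(0.1118))
-10 ('ctr', array([0.5949, 0.2538]), 'size', np.float64(0.1132), np.float64(0.112))
-12 ('ctr', array([0.595 , 0.2537]), 'size', np.float64(0.1141), np.float64(0.1119))
base ((615.2026977539062, -96.6479721069336), (140.0375213623047, 215.2435760498047), 83.48246765136719)
fork z [0.083  0.0845 0.0856 0.0869 0.0901]
fork rect ((628.65625, -97.38551330566406), (83.05047607421875, 145.738525390625), 85.49211883544922)
0.55 23 [-0.1296 -0.1137] inner (np.float64(-0.1137), None) 0.0854
0.56 303 [-0.1308 -0.0505] inner (np.float64(-0.1137), np.float64(-0.0676)) 0.0855
0.57 462 [-0.132 -0.051] inner (np.float64(-0.1141), np.float64(-0.0689)) 0.0855
0.58 475 [-0.1332 -0.052 ] inner (np.float64(-0.1156), np.float6
[... 669 characters left out ...]
.67 176 [-0.108  -0.0978] inner (np.float64(-0.1), np.float64(-0.1)) 0.0867
0.68 371 [-0.1215 -0.0881] inner (np.float64(-0.1), np.float64(-0.0999)) 0.0875
hooks [(array([ 0.6221, -0.0718,  0.099 ]), np.int64(197)), (array([ 0.6283, -0.121 ,  0.0983]), np.int64(242))]
lifter strip ((502.90802001953125, -395.9829406738281), (89.44720458984375, 179.3054962158203), 71.92076873779297) 0.0020307182011060076
griptop ((467.1438293457031, -354.82232666015625), (15.346539497375488, 35.99528121948242), 72.72380065917969) [ 0.46872021 -0.35307945  0.06624697]
heel ((504.8882751464844, -371.51434326171875), (32.09156799316406, 45.278900146484375), 85.46511840820312) [ 0.51755391 -0.37077437  0.01190468]
```

```bash
python3 -c "
from h import *
go([0.467,-0.354,0.14],-17.3)"
```

```text
t 5.85 now [ 0.5602 -0.1011  0.2583] rotvec(tool) [ 0.    -0.     0.237] | d in current [-0.0766  0.2584  0.1184] | d in target [-0.0137  0.2692  0.1183] F [-0.2   0.38  0.67]
```

```bash
echo '[{"finger_gap":1, "sx":-0.0153, "sy":0.0517, "sz":0.0237}, {"finger_gap":1, "sx":-0.0153, "sy":0.0517, "sz":0.0237}, {"finger_gap":1, "sx":-0.0153, "sy":0.0517, "sz":0.0237}, {"finger_gap":1, "sx":-0.0153, "sy":0.0517, "sz":0.0237}, {"finger_gap":1, "sx":-0.0154, "sy":0.0516, "sz":0.0236}]' | python3 -m crank; echo '[{"finger_gap":1, "az":0.1185}, {"finger_gap":1, "az":0.1185}, {"finger_gap":1}]' | python3 -m crank
python3 - <<'E'
from h import *
p,d,c=grab("wrist"); save("w_lift",p); W=cloud(d,c); z=W[...,2]
g=p.min(2)
near=np.hypot(W[...,0]-.51,W[...,1]+.365)<.13
def rep(n,m):
    k,l=cv2.connectedComponents(m.astype(np.uint8)); i=1+np.bincount(l.ravel())[1:].argmax(); q=W[l==i]
    print(n,cv2.minAreaRect(q[:,:2].astype(np.float32)*1000),np.median(q[:,2]).round(4),len(q))
rep("grip",near&(z>.058)&(z<.08)); rep("heel",near&(z>.0095)&(z<.016)&(W[...,0]>.5)); rep("blade",near&(z<.006)&(g>100))
rep("all",near&(g>100)&(z<.02))
go([0.467,-0.354,0.04],-17.3)
E
```

```text
time: 6.48
tool_pos: [0.4657, -0.3556, 0.1394]
tool_rot: [0.0, 0.999, -0.033, 0.0]
contact_force: [1.3, 0.6, 0.4]
gripper_width: 1.002
grasp_force: 0.0
time: 6.85
tool_pos: [0.4663, -0.3542, 0.1398]
tool_rot: [-0.0, 0.989, -0.151, -0.0]
contact_force: [0.3, 0.3, -0.7]
gripper_width: 1.004
grasp_force: 0.0
grip ((467.2392272949219, -356.07061767578125), (13.86773681640625, 35.47544479370117), 72.62519073486328) 0.0679 1334
heel ((521.7673950195312, -373.8236999511719), (31.154727935791016, 3.556086301803589), 72.69699096679688) 0.0123 269
blade ((511.3681945800781, -370.7316589355469), (34.87569808959961, 178.54324340820312), 71.3585205078125) 0.0022 8987
all ((511.3681945800781, -370.7316589355469), (34.87569808959961, 178.54324340820312), 71.3585205078125) 0.0023 9518
t 6.9 now [ 0.4665 -0.354   0.14  ] rotvec(tool) [ 0.     -0.0001  0.0006] | d in current [ 0.0005 -0.0002  0.1   ] | d in target [ 0.0005 -0.0002  0.1   ] F [-0.45  0.09  0.52]
```

View pics/w_lift.png

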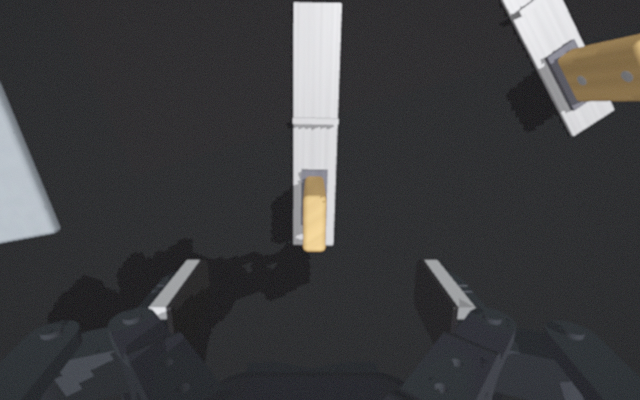

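```bash
echo '[{"finger_gap":1, "sx":0.001, "sy":0.0022, "sz":0.04}, {"finger_gap":1, "sz":0.04}, {"finger_gap":1, "sz":0.02}, {"finger_gap":0}, {"finger_gap":0}]' | python3 -m crank; echo '[{"finger_gap":0}, {"finger_gap":0}, {"finger_gap":0}, {"finger_gap":0}, {"finger_gap":0}]' | python3 -m crank
python3 -c "
from h import *
go([0.467,-0.3563,0.04],-17.35)"
```

```text
time: 7.52
tool_pos: [0.4677, -0.3573, 0.0417]
tool_rot: [0.001, 0.989, -0.151, 0.001]
contact_force: [-0.2, 0.2, 0.9]
gripper_width: 0.605
grasp_force: 0.0
time: 8.15
tool_pos: [0.4674, -0.3572, 0.0414]
tool_rot: [0.001, 0.988, -0.151, 0.001]
contact_force: [-0.5, 0.7, 5.2]
gripper_width: 0.157
grasp_force: 59.5
t 8.15 now [ 0.4674 -0.3572  0.0414] rotvec(tool) [ 0.0011 -0.002  -0.0013] | d in current [-0.0007 -0.0007  0.0014] | d in target [-0.0007 -0.0007  0.0014] F [-0.52  0.69  5.21]
```

```bash
echo '[{"finger_gap":0, "sz":-0.02}, {"finger_gap":0, "sz":-0.05}, {"finger_gap":0, "sz":-0.06}, {"finger_gap":0}, {"finger_gap":0}]' | python3 -m crank
cat >> h.py <<'E'
def lifter():
    p,d,c=grab("wrist"); s=manip.state(); W=cloud(d,c); r=rot(s["tool_rot"]); T=r.inv().apply((W-s["tool_pos"]).reshape(-1,3)).reshape(W.shape)
    m=(T[...,0]>.062)&(T[...,0]<.134)&(abs(T[...,1])<.016)&(T[...,2]>.025)&(T[...,2]<.05)&(p.min(2)>90); q=T[m]
    f=np.linalg.lstsq(np.c_[q[:,:2],np.ones(len(q))],q[:,2],rcond=None)[0]
    print("blade top plane z=ax+by+c (tool)",f.round(4),len(q),"at heel",(f@[.059,0,1]).round(4),"tip x",np.percentile(q[:,0],99.5).round(4))
    e=(T[...,0]>.05)&(T[...,0]<.2)&(abs(T[...,1])<.03)&(T[...,2]>.02)&(T[...,2]<.055)&(p.min(2)>90); print(cv2.minAreaRect(T[e][:,:2].astype(np.float32)*1000))
    n=T[(T[...,0]>.05)&(T[...,0]<.07)&(abs(T[...,1])<.014)&(T[...,2]<.033)&(T[...,2]>.02)]; print("heel",len(n), n.mean(0) if len(n) else 0)
    return p,T
E
python3 - <<'E'
from h import *
p,T=lifter()
F=[]
for i in range(8): F.append(manip.state()["contact_force"])
print(np.mean(F,0))
go([0.4008,0.2901,0.16],-9.67)
E
```

```text
time: 8.78
tool_pos: [0.4663, -0.356, 0.1698]
tool_rot: [-0.0, 0.988, -0.151, -0.0]
contact_force: [-0.7, -0.2, -0.9]
gripper_width: 0.158
grasp_force: 58.6
blade top plane z=ax+by+c (tool) [ 0.0002 -0.0014  0.0376] 8935 at heel 0.0376 tip x 0.1124
((81.40188598632812, 0.30435657501220703), (32.101776123046875, 62.70044708251953), 89.99594116210938)
heel 673 [0.05761697 0.00033779 0.02800668]
[ 0.23836247  0.37955067 -2.24562226]
t 8.825 now [ 0.4658 -0.3555  0.1683] rotvec(tool) [-0.0016  0.0027 -0.1354] | d in current [-0.2553 -0.5965  0.0099] | d in target [-0.1725 -0.6255  0.0083] F [ 0.24  0.38 -2.25]
```

```bash
echo '[{"finger_gap":0, "az":-0.135}, {"finger_gap":0, "sx":-0.0157, "sy":-0.0569}, {"finger_gap":0, "sx":-0.0157, "sy":-0.0569}, {"finger_gap":0, "sx":-0.0157, "sy":-0.0569}, {"finger_gap":0, "sx":-0.0157, "sy":-0.0569}]' | python3 -m crank | head -2; echo '[{"finger_gap":0, "sx":-0.0157, "sy":-0.0569}, {"finger_gap":0, "sx":-0.0157, "sy":-0.0569}, {"finger_gap":0, "sx":-0.0157, "sy":-0.0569}, {"finger_gap":0, "sx":-0.0157, "sy":-0.0569}, {"finger_gap":0, "sx":-0.0157, "sy":-0.0569}]' | python3 -m crank | head -2;  echo '[{"finger_gap":0, "sx":-0.0157, "sy":-0.0569}, {"finger_gap":0, "sx":-0.0157, "sy":-0.0569}, {"finger_gap":0, "sz":0.04}, {"finger_gap":0, "sz":0.04}, {"finger_gap":0}]' | python3 -m crank
cat >> h.py <<'E'
def disc(p,T=None):
    pass
E
python3 - <<'E'
from h import *
p,d,c=grab("wrist"); s=manip.state(); W=cloud(d,c); save("w_pre",p)
z=W[...,2]
m=(np.hypot(W[...,0]-.595,W[...,1]-.257)<.06)&(z>.0305)&(z<.042)
print("disc",cv2.minEnclosingCircle(W[m][:,:2].astype(np.float32)*1000),np.median(z[m]),m.sum())
for lab in(["disc"]):
    for o in manip.outline_of("wrist",lab)[:2]: 
        q=W[o["region"]]; print(o["conf"],o["extent"],cv2.minAreaRect(q[np.isfinite(q[:,0])][:,:2].astype(np.float32)*1000))
# bars: bar-top points
b=(np.hypot(W[...,0]-.595,W[...,1]-.2538)<.075)&(abs(z-.0255)<.0025)&~m
q=W[b][:,:2]-[.595,.2538]; a=np.deg2rad(-9.67); y=q@[-np.sin(a),np.cos(a)]; print(np.histogram(y,bins=np.arange(-.05,.051,.004)))
go([0.4008,0.2901,0.0522],-9.67)
E
```

```text
time: 9.45
tool_pos: [0.4412, -0.1192, 0.1673]
time: 10.07
tool_pos: [0.4117, 0.1737, 0.1676]
time: 10.7
tool_pos: [0.3974, 0.2876, 0.0841]
tool_rot: [0.003, 0.996, -0.084, -0.005]
contact_force: [-0.2, -0.8, -1.5]
gripper_width: 0.156
grasp_force: 59.3
disc ((0.0, 0.0), 0.0) nan 0
(array([0, 0, 0, 0, 0, 0, 0, 0, 0, 0, 0, 0, 0, 0, 0, 0, 0, 0, 0, 0, 0, 0,
       0, 0, 0]), array([-0.05 , -0.046, -0.042, -0.038, -0.034, -0.03 , -0.026, -0.022,
       -0.018, -0.014, -0.01 , -0.006, -0.002,  0.002,  0.006,  0.01 ,
        0.014,  0.018,  0.022,  0.026,  0.03 ,  0.034,  0.038,  0.042,
        0.046,  0.05 ]))
t 10.8 now [0.4013 0.2892 0.0892] rotvec(tool) [ 0.0014  0.0019 -0.0007] | d in current [-0.0005 -0.0008  0.037 ] | d in target [-0.0006 -0.0008  0.037 ] F [ 0.27  1.04 -1.58]
  return _methods._mean(a, axis=axis, dtype=dtype,
  ret = ret.dtype.type(ret / rcount)
```

View pics/w_pre.png

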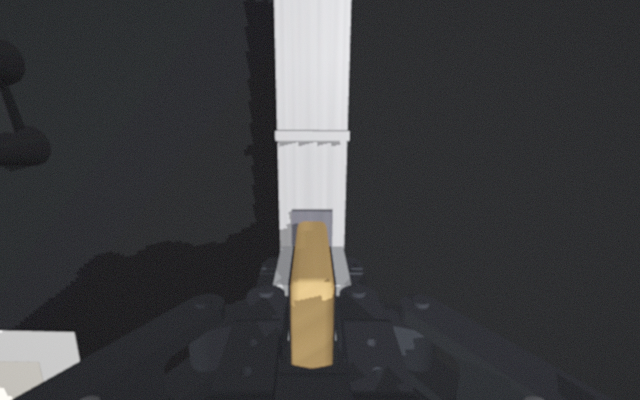

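```bash
echo '[{"finger_gap":0, "sy":-0.0008, "sz":0.0185}, {"finger_gap":0, "sz":0.0185}, {"finger_gap":0, "sx":0.02}, {"finger_gap":0, "sx":0.03}, {"finger_gap":0, "sx":0.03}]' | python3 -m crank;echo '[{"finger_gap":0}, {"finger_gap":0}]' | python3 -m crank
cat >> h.py <<'E'
def rim(p,d,c,s,zlo=.0305,zhi=.045):
    "fit 40 mm circle to rim of the disc in tool coords; edge points = per-azimuth outermost disc-top points"
    W=cloud(d,c); T=rot(s["tool_rot"]).inv().apply((W-s["tool_pos"]).reshape(-1,3)).reshape(W.shape)
    m=(W[...,2]>zlo)&(W[...,2]<zhi)&(T[...,0]>.05)&(abs(T[...,1])<.055)&(p.min(2)>60)
    k,l=cv2.connectedComponents(m.astype(np.uint8)); i=1+np.bincount(l.ravel())[1:].argmax(); m=l==i
    q=T[m]; E=[]
    for y in np.arange(-.034,.035,.002):
        r=q[abs(q[:,1]-y)<.0008]
        if len(r)>3: E.append([np.percentile(r[:,0],1),y])
    E=np.array(E)
    from scipy.optimize import least_squares
    f=least_squares(lambda v:np.hypot(E[:,0]-v[0],E[:,1]-v[1])-.04,[E[:,0].min()+.04,0],loss="soft_l1",f_scale=.0005).x
    print("disc centre in tool",f.round(4),"n",len(E),"z top",np.median(W[m][:,2]).round(4),"rear rim",E[:,0].min().round(4)); return m
E
python3 - <<'E'
from h import *
p,d,c=grab("wrist"); s=manip.state(); save("w_in",p)
m=rim(p,d,c,s); 
a=np.deg2rad(-9.67)
go([0.4944,0.2741,0.0522],-9.67)
E
```

```text
time: 11.42
tool_pos: [0.4833, 0.2766, 0.0534]
tool_rot: [-0.0, 0.996, -0.085, 0.001]
contact_force: [0.5, 0.5, -2.4]
gripper_width: 0.157
grasp_force: 59.4
time: 11.68
tool_pos: [0.4812, 0.2767, 0.0528]
tool_rot: [0.0, 0.996, -0.085, -0.0]
contact_force: [0.5, -0.4, -1.1]
gripper_width: 0.16
grasp_force: 59.4
disc centre in tool [0.117  0.0002] n 35 z top 0.0334 rear rim 0.0769
t 11.725 now [0.4806 0.2768 0.0527] rotvec(tool) [ 0.0003  0.0007 -0.0005] | d in current [0.0141 0.0003 0.0005] | d in target [0.0141 0.0003 0.0005] F [-0.5   0.48 -1.83]
```

View pics/w_in.png

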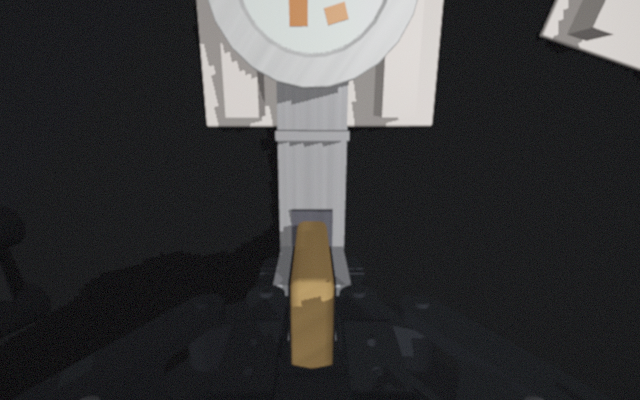

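```bash
echo '[{"finger_gap":0, "sx":0.0145}, {"finger_gap":0, "sz":-0.008}, {"finger_gap":0, "sz":-0.002}, {"finger_gap":0, "sz":-0.002}, {"finger_gap":0, "sz":-0.002}]' | python3 -m crank; echo '[{"finger_gap":0, "sz":-0.004}, {"finger_gap":0, "sz":-0.008}, {"finger_gap":0, "sz":-0.01}, {"finger_gap":0}, {"finger_gap":0}]' | python3 -m crank
python3 - <<'E'
from h import *
p,d,c=grab("wrist"); s=manip.state(); m=rim(p,d,c,s,.045,.075)
W=cloud(d,c); T=rot(s["tool_rot"]).inv().apply((W-s["tool_pos"]).reshape(-1,3)).reshape(W.shape); q=T[m]
print("disc plane tool",np.linalg.lstsq(np.c_[q[:,:2],np.ones(len(q))],q[:,2],rcond=None)[0].round(4))
go([0.4,0,0.24],-6.5)
E
```

```text
time: 12.35
tool_pos: [0.4947, 0.2745, 0.0668]
tool_rot: [0.0, 0.996, -0.084, -0.0]
contact_force: [0.2, 0.1, -2.5]
gripper_width: 0.155
grasp_force: 59.4
time: 12.98
tool_pos: [0.4952, 0.2745, 0.089]
tool_rot: [-0.0, 0.996, -0.085, 0.0]
contact_force: [-0.5, -0.7, -2.9]
gripper_width: 0.153
grasp_force: 59.4
disc centre in tool [0.0908 0.0004] n 35 z top 0.0571 rear rim 0.0507
disc plane tool [-0.0316 -0.0001  0.0347]
t 13.025 now [0.4949 0.2744 0.0887] rotvec(tool) [ 0.0002  0.0004 -0.0558] | d in current [-0.0474  0.2865 -0.1512] | d in target [-0.0633  0.2834 -0.1513] F [-0.22 -0.99 -2.64]
```

```bash
sed -i 's/(T\[...,0\]>.05)&(abs(T\[...,1\])<.055)/(T[...,0]>.0612)\&(abs(T[...,1])<.055)/' h.py; cat >> h.py <<'E'
def look(zlo,zhi,name=None):
    p,d,c=grab("wrist"); s=manip.state(); m=rim(p,d,c,s,zlo,zhi)
    if name: save(name,p)
    W=cloud(d,c); T=rot(s["tool_rot"]).inv().apply((W-s["tool_pos"]).reshape(-1,3)).reshape(W.shape); q=T[m]
    print("plane tool",np.linalg.lstsq(np.c_[q[:,:2],np.ones(len(q))],q[:,2],rcond=None)[0].round(4)); return W,T,p
E
python3 - <<'E'
from h import *
look(.05,.07)
E
```

```text
disc centre in tool [0.1027 0.0005] n 35 z top 0.0567 rear rim 0.0627
plane tool [0.0159 0.0008 0.0303]
```

```bash
python3 - <<'E'
from h import *
W,T,p=look(.05,.07,"w_carry")
def fit(n,m):
    q=T[m]; f=np.linalg.lstsq(np.c_[q[:,:2],np.ones(len(q))],q[:,2],rcond=None)[0]; print(n,len(q),f.round(4),(q[:,2]-(np.c_[q[:,:2],np.ones(len(q))]@f)).std().round(4))
x,y,z=T[...,0],T[...,1],T[...,2]
fit("strip",(x>.03)&(x<.053)&(abs(y)<.014)&(z>.033)&(z<.042)&(p.min(2)>80))
r=np.hypot(x-.1027,y-.0005)
fit("frame",(r>.033)&(r<.039)&(z>.025)&(z<.036)&(x>.0625))
fit("glass",(r<.027)&(z>.025)&(z<.036))
h=(x>.054)&(x<.062)&(z>.022)&(z<.031)&(abs(y)<.015); print("heel",T[h].mean(0).round(4),h.sum())
E
```

```text
disc centre in tool [0.1026 0.0006] n 35 z top 0.0565 rear rim 0.0626
plane tool [0.0158 0.0007 0.0305]
strip 2837 [0.001  0.0022 0.0392] 0.0006
frame 4630 [0.0028 0.0013 0.0311] 0.0007
glass 9837 [ 0.0001 -0.0016  0.0323] 0.0007
heel [0.0566 0.     0.0293] 686
```

```bash
echo '[{"finger_gap":0, "sz":-0.01, "az":-0.01}, {"finger_gap":0, "sz":-0.02, "az":-0.015}, {"finger_gap":0, "sz":-0.025, "az":-0.015}, {"finger_gap":0, "sz":-0.02, "az":-0.0155}, {"finger_gap":0, "sz":-0.01}]' | python3 -m crank 
python3 - <<'E'
from h import *
W=np.load("w_fork.npy"); a=np.deg2rad(-6.5); o=np.array([.5904,-.0938]); S=W[...,:2]-o; X=S@[np.cos(a),np.sin(a)]; Y=S@[-np.sin(a),np.cos(a)]; z=W[...,2]
f=(z>.080)&(z<.091)&(X<.06)&(X>-.06)
for n,m in [("L",f&(Y>.027)&(Y<.036)),("R",f&(Y<-.027)&(Y>-.036))]: print(n,np.percentile(X[m],[0,.5,1,2]).round(4))
m=f&(X<.02); print("Y ext",np.percentile(Y[m],[.5,99.5]).round(4),"inner",Y[m&(Y>0)].min().round(4),Y[m&(Y<0)].max().round(4))
m=f&(abs(Y)<.018); print("crossbar",np.percentile(X[m],[0,1,99]).round(4))
h=(z>.0935)&(z<.105)&(abs(X)<.05)&(abs(Y)<.05)
for s in(1,-1):
    k=h&(Y*s>0); print("hook",k.sum(),np.percentile(X[k],[2,98]).round(4),np.percentile(Y[k],[2,98]).round(4),np.median(z[k]).round(4))
go([0.4736-.002,-.0797,.18],-6.5)
E
```

```text
time: 13.75
tool_pos: [0.4961, 0.2749, 0.1766]
tool_rot: [-0.001, 0.998, -0.057, 0.002]
contact_force: [0.1, -0.2, -3.1]
gripper_width: 0.157
grasp_force: 59.3
L [-0.033  -0.0328 -0.0321 -0.0312]
R [-0.033  -0.0325 -0.0319 -0.0309]
Y ext [-0.0399  0.0399] inner 0.0227 -0.023
crossbar [0.0449 0.045  0.0598]
hook 197 [0.0223 0.0353] [0.0195 0.0315] 0.0991
hook 196 [0.0225 0.0351] [-0.0319 -0.0195] 0.099
t 13.75 now [0.4961 0.2749 0.1766] rotvec(tool) [-0.0016 -0.0031 -0.0001] | d in current [ 0.0159  0.355  -0.0039] | d in target [ 0.0158  0.355  -0.0034] F [ 0.07 -0.21 -3.07]
```

```bash
echo '[{"finger_gap":0, "sy":0.01}, {"finger_gap":0, "sy":0.02}, {"finger_gap":0, "sy":0.03}, {"finger_gap":0, "sx":0.004, "sy":0.035}, {"finger_gap":0, "sx":0.004, "sy":0.035}]' | python3 -m crank | head -2;echo '[{"finger_gap":0, "sx":0.004, "sy":0.035}, {"finger_gap":0, "sx":0.004, "sy":0.035}, {"finger_gap":0, "sy":0.035}, {"finger_gap":0, "sy":0.035}, {"finger_gap":0, "sy":0.03}]' | python3 -m crank | head -2; echo '[{"finger_gap":0, "sy":0.025}, {"finger_gap":0, "sy":0.018}, {"finger_gap":0, "sy":0.009}, {"finger_gap":0, "sy":0.003}, {"finger_gap":0}]' | python3 -m crank; echo '[{"finger_gap":0}]' | python3 -m crank | head -1
python3 - <<'E'
from h import *
W,T,p=look(.125,.16,"w_over")
a=np.deg2rad(-6.5); o=np.array([.5904,-.0938]); S=W[...,:2]-o; X=S@[np.cos(a),np.sin(a)]; Y=S@[-np.sin(a),np.cos(a)]; z=W[...,2]
f=(z>.080)&(z<.091)&(X<.02)&(X>-.06)
print("prong z",np.median(z[f]),"Y ext",np.percentile(Y[f],[.5,50,99.5]).round(4) if f.any() else 0,np.percentile(X[f],[.5]) if f.any() else 0)
go([0.4716,-.0797,.15],-6.5)
E
```

```text
time: 14.38
tool_pos: [0.487, 0.1421, 0.1724]
time: 15.0
tool_pos: [0.4752, -0.0275, 0.1724]
time: 15.62
tool_pos: [0.4705, -0.0799, 0.1736]
tool_rot: [-0.0, 0.998, -0.057, -0.0]
contact_force: [0.1, 0.2, -2.2]
gripper_width: 0.156
grasp_force: 59.3
time: 15.75
disc centre in tool [ 0.1019 -0.0003] n 35 z top 0.1418 rear rim 0.0618
plane tool [0.002  0.0006 0.0319]
prong z nan Y ext 0 0
t 15.8 now [ 0.4708 -0.0795  0.1739] rotvec(tool) [-0.0001  0.0001  0.0006] | d in current [0.0008 0.0001 0.0239] | d in target [0.0008 0.0001 0.0239] F [-0.02 -0.19 -1.53]
  return _methods._mean(a, axis=axis, dtype=dtype,
  ret = ret.dtype.type(ret / rcount)
```

View pics/w_over.png

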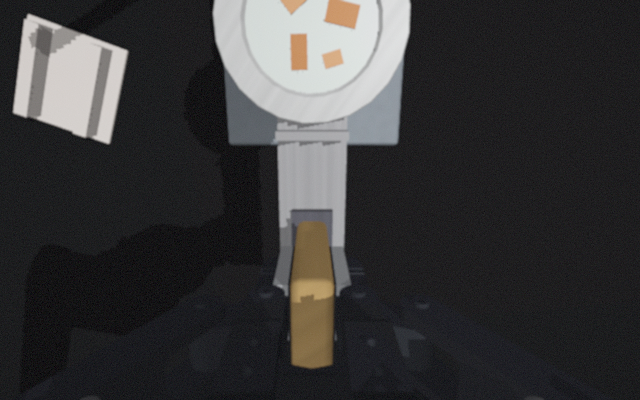

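```bash
echo '[{"finger_gap":0, "sx":0.0015, "sz":0.008}, {"finger_gap":0, "sz":0.012}, {"finger_gap":0, "sz":0.01}, {"finger_gap":0, "sz":0.006}, {"finger_gap":0, "sz":0.003}]' | python3 -m crank; echo '[{"finger_gap":0, "sz":0.001}, {"finger_gap":0, "sz":0.001}, {"finger_gap":0}]' | python3 -m crank
python3 - <<'E'
from h import *
W,T,p=look(.08,.12)
F=[manip.state()["contact_force"]]
for i in range(4): manip.grab_frame("wrist"); F.append(manip.state()["contact_force"])
print(np.mean(F,0).round(2),np.std(F,0).round(2)); s=manip.state(); print(s["tool_pos"],s["time"])
E
```

```text
time: 16.42
tool_pos: [0.472, -0.0801, 0.1342]
tool_rot: [-0.0, 0.998, -0.057, -0.0]
contact_force: [0.7, 1.5, -2.9]
gripper_width: 0.154
grasp_force: 59.3
time: 16.8
tool_pos: [0.4724, -0.0803, 0.1332]
tool_rot: [0.0, 0.998, -0.057, 0.0]
contact_force: [0.1, 1.1, -1.4]
gripper_width: 0.155
grasp_force: 59.3
disc centre in tool [ 0.1019 -0.0003] n 35 z top 0.1013 rear rim 0.0618
plane tool [0.0028 0.0016 0.0318]
[-0.37  0.17 -1.85] [0.3  0.2  0.54]
[ 0.47232842 -0.0801972   0.13303181] 17.05
```

```bash
echo '[{"finger_gap":0, "sz":0.002}, {"finger_gap":0, "sz":0.0015}, {"finger_gap":0, "sz":0.001}, {"finger_gap":0, "sz":0.001}, {"finger_gap":0, "sz":0.001}]' | python3 -m crank; python3 - <<'E'
from h import *
look(.07,.12)
E
echo '[{"finger_gap":0, "sz":0.001}, {"finger_gap":0, "sz":0.001}, {"finger_gap":0}]' | python3 -m crank; python3 - <<'E'
from h import *
look(.07,.12)
s=manip.state(); print(s["tool_pos"],s["time"],s["contact_force"])
E
```

```text
time: 17.68
tool_pos: [0.4723, -0.0802, 0.1263]
tool_rot: [0.0, 0.998, -0.057, -0.0]
contact_force: [0.1, 0.6, -2.1]
gripper_width: 0.154
grasp_force: 59.3
disc centre in tool [ 0.1021 -0.0003] n 35 z top 0.0944 rear rim 0.062
plane tool [0.0015 0.0024 0.0318]
time: 18.1
tool_pos: [0.4724, -0.0802, 0.1245]
tool_rot: [0.0, 0.998, -0.057, 0.0]
contact_force: [-0.5, 0.6, -1.0]
gripper_width: 0.156
grasp_force: 59.4
disc centre in tool [ 0.1019 -0.0003] n 35 z top 0.093 rear rim 0.0618
plane tool [0.0004 0.0022 0.0317]
[ 0.47244456 -0.08023572  0.12461076] 18.15 [ 0.3968589  -0.74121219 -0.66607859]
```

```bash
echo '[{"finger_gap":0, "sz":0.001}, {"finger_gap":0, "sz":0.001}, {"finger_gap":0, "sz":0.001}, {"finger_gap":0}]' | python3 -m crank; python3 - <<'E'
from h import *
look(.07,.12)
F=[manip.state()["contact_force"]]
for i in range(4): manip.grab_frame("wrist"); F.append(manip.state()["contact_force"])
print(np.mean(F,0).round(2))
s=manip.state(); print(s["tool_pos"],s["time"],s["contact_force"])
E
```

```text
time: 18.65
tool_pos: [0.4722, -0.0802, 0.1212]
tool_rot: [-0.0, 0.998, -0.057, -0.0]
contact_force: [-0.2, -0.7, -0.8]
gripper_width: 0.155
grasp_force: 59.4
disc centre in tool [ 0.1021 -0.0003] n 35 z top 0.0931 rear rim 0.0618
plane tool [-0.0068  0.0014  0.029 ]
[-0.03 -0.54 -1.42]
[ 0.47227384 -0.08017327  0.12144629] 18.9 [ 0.42517198 -0.99280618 -1.22303308]
```

```bash
echo '[{"finger_gap":0, "sz":0.001}, {"finger_gap":0, "sx":0.001}, {"finger_gap":0, "sx":0.001}, {"finger_gap":0, "sx":0.002}, {"finger_gap":0, "sx":0.002}]' | python3 -m crank; echo '[{"finger_gap":0, "sx":0.002}, {"finger_gap":0, "sx":0.002}, {"finger_gap":0, "sx":0.002}, {"finger_gap":0, "sx":0.002}, {"finger_gap":0}]' | python3 -m crank
cat >> h.py <<'E'
def feel(n=5):
    F=[]
    for i in range(n): manip.grab_frame("wrist"); F.append(manip.state()["contact_force"])
    s=manip.state(); f=rot(s["tool_rot"]).inv().apply(np.mean(F,0)); S=np.array(s["tool_pos"])[:2]-[.5904,-.0938]; a=np.deg2rad(-6.5)
    print("F tool",f.round(2),"std",np.std(F,0).round(2),"TCP X",(S@[np.cos(a),np.sin(a)]).round(5),"Y",(S@[-np.sin(a),np.cos(a)]).round(4),"z",round(s["tool_pos"][2],4),"t",s["time"])
E
python3 - <<'E'
from h import *
look(.07,.12); feel(5)
E
```

```text
time: 19.52
tool_pos: [0.4783, -0.0809, 0.1204]
tool_rot: [0.0, 0.998, -0.057, -0.0]
contact_force: [-0.4, 0.1, -1.3]
gripper_width: 0.157
grasp_force: 59.4
time: 20.15
tool_pos: [0.4864, -0.0818, 0.1204]
tool_rot: [0.0, 0.998, -0.057, 0.0]
contact_force: [-0.2, -0.8, -2.0]
gripper_width: 0.154
grasp_force: 59.4
disc centre in tool [ 0.1    -0.0003] n 35 z top 0.093 rear rim 0.0617
plane tool [-0.0067  0.0036  0.0283]
F tool [0.08 0.39 1.49] std [0.23 0.59 0.59] TCP X -0.10492 Y 0.0001 z 0.1204 t 20.45
```

```bash
echo '[{"finger_gap":0, "sx":0.001}, {"finger_gap":0, "sx":0.001}, {"finger_gap":0, "sx":0.0005}, {"finger_gap":0}]' | python3 -m crank >/dev/null; python3 -c "from h import *; feel(4)"; echo '[{"finger_gap":0, "sx":0.0005}, {"finger_gap":0}]' | python3 -m crank|sed -n 4p; python3 -c "from h import *; feel(4)"; echo '[{"finger_gap":0, "sx":0.0005}, {"finger_gap":0}]' | python3 -m crank|sed -n 4p; python3 -c "from h import *; feel(4)"
```

```text
F tool [ 0.19 -0.25  1.76] std [0.22 0.28 0.54] TCP X -0.1024 Y 0.0002 z 0.1204 t 21.15
contact_force: [0.6, -0.5, -1.9]
F tool [-0.24  0.2   1.08] std [0.47 0.29 0.62] TCP X -0.10192 Y 0.0002 z 0.1204 t 21.6
contact_force: [-0.2, -0.3, -1.8]
F tool [ 0.14 -0.04  1.62] std [0.46 0.42 0.35] TCP X -0.1014 Y 0.0001 z 0.1204 t 22.05
```

```bash
echo '[{"finger_gap":0, "sx":0.0005}, {"finger_gap":0}]' | python3 -m crank|sed -n 4p; python3 -c "from h import *; feel(4)"; echo '[{"finger_gap":0, "sx":0.0004}, {"finger_gap":0}]' | python3 -m crank|sed -n 4p; python3 -c "from h import *; feel(5)"; echo '[{"finger_gap":0, "sx":0.0003}, {"finger_gap":0}]' | python3 -m crank|sed -n 4p; python3 -c "from h import *; feel(5)"
```

```text
contact_force: [-0.8, -0.2, -1.1]
F tool [-0.6  -0.09  1.58] std [0.32 0.14 0.25] TCP X -0.10089 Y 0.0001 z 0.1204 t 22.5
contact_force: [0.0, 0.8, -1.5]
F tool [-0.61  0.07  1.23] std [0.69 0.34 0.5 ] TCP X -0.10052 Y 0.0002 z 0.1204 t 23.0
contact_force: [-1.3, 0.6, -0.2]
F tool [-1.57 -0.38  0.29] std [0.12 0.59 0.46] TCP X -0.10031 Y 0.0001 z 0.1204 t 23.5
```

```bash
echo '[{"finger_gap":0, "sx":0.0002}, {"finger_gap":0}]' | python3 -m crank|sed -n 4p; python3 -c "from h import *; feel(6)"
```

```text
contact_force: [-2.8, -0.6, -0.6]
F tool [-2.89  0.69  0.27] std [0.48 0.41 0.23] TCP X -0.10019 Y 0.0001 z 0.1203 t 24.05
```

```bash
python3 - <<'E'
from h import *
W,T,p=look(.07,.12)
p,d,c=grab("top"); save("top2",p); W=cloud(d,c); z=W[...,2]
a=np.deg2rad(-6.5); S=W[...,:2]-[.5904,-.0938]; X=S@[np.cos(a),np.sin(a)]; Y=S@[-np.sin(a),np.cos(a)]
for n in ("top","scene"):
    if n=="scene": p,d,c=grab("scene"); save("scene2",p)
    for o in manip.outline_of(n,"disc")[:2]: print(n,o["conf"],o["extent"])
s=cv2.imread("pics/scene2.png"); cv2.imwrite("pics/sc2c.png",cv2.resize(s[150:260,270:390],(654,600),interpolation=2))
E
```

```text
disc centre in tool [ 0.0997 -0.0004] n 35 z top 0.093 rear rim 0.0616
plane tool [-0.026  0.004  0.03 ]
top 0.64 [311.8, 177.8, 339.3, 196.6]
scene 0.65 [312.7, 184.9, 341.6, 201.6]
scene 0.34 [299.8, 96.6, 366.7, 242.4]
```

View pics/sc2c.png

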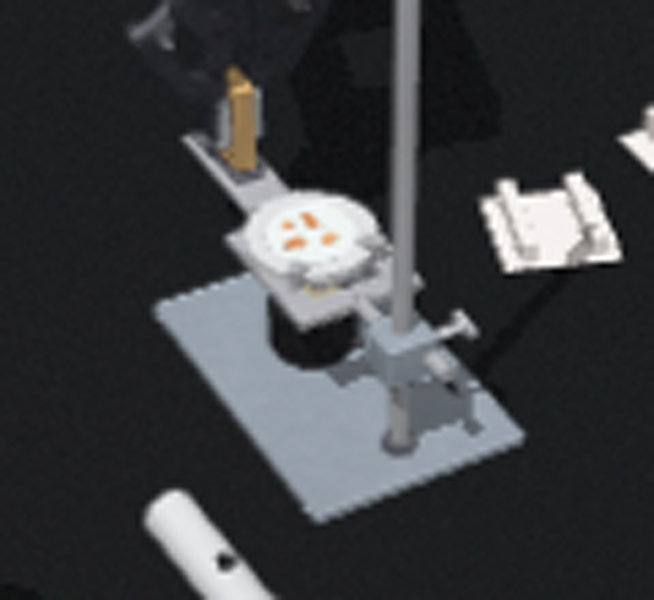

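```bash
echo '[{"finger_gap":0, "sx":-0.001}, {"finger_gap":0, "sx":-0.003}, {"finger_gap":0, "sx":-0.008}, {"finger_gap":0, "sx":-0.012}, {"finger_gap":0, "sx":-0.015}]' | python3 -m crank; echo '[{"finger_gap":0, "sx":-0.018}, {"finger_gap":0, "sx":-0.02}, {"finger_gap":0, "sx":-0.023}, {"finger_gap":0, "sz":-0.02}, {"finger_gap":0, "sz":-0.03}]' | python3 -m crank; python3 - <<'E'
from h import *
p,d,c=grab("wrist"); p,d,c=grab("top"); W=cloud(d,c)
for o in manip.outline_of("top","disc")[:2]: print(o["conf"],o["extent"])
go([0.467,-.3563,0.16],-17.35)
E
```

```text
time: 24.92
tool_pos: [0.4514, -0.0777, 0.1204]
tool_rot: [-0.0, 0.998, -0.057, 0.0]
contact_force: [-0.4, -0.0, -1.9]
gripper_width: 0.158
grasp_force: 59.4
time: 25.55
tool_pos: [0.39, -0.0705, 0.1695]
tool_rot: [-0.0, 0.998, -0.057, -0.001]
contact_force: [0.2, 0.2, -1.0]
gripper_width: 0.153
grasp_force: 59.3
0.81 [311.6, 174.5, 335.4, 206.1]
t 25.7 now [ 0.3924 -0.0713  0.1719] rotvec(tool) [ 0.0007 -0.0044  0.1891] | d in current [0.1065 0.2747 0.0127] | d in target [0.1562 0.2498 0.0119] F [ 0.15  0.48 -2.13]
```

```bash
echo '[{"finger_gap":0, "sy":0.05}, {"finger_gap":0, "sy":0.055}, {"finger_gap":0, "sx":0.0265, "sy":0.055}, {"finger_gap":0, "sx":0.04, "sy":0.0547}, {"finger_gap":0, "sx":0.04, "sy":0.06}]' | python3 -m crank; echo '[{"finger_gap":0, "az":0.0945}, {"finger_gap":0, "az":0.0945}, {"finger_gap":0, "sz":0.04}, {"finger_gap":0, "sz":0.04}, {"finger_gap":0}]' | python3 -m crank;python3 - <<'E'
from h import *
p,d,c=grab("top"); W=cloud(d,c); z=W[...,2]; save("top3",p)
for q in ("disc","lifter"): 
    for o in manip.outline_of("top",q)[:3]: 
        w=W[o["region"]]; print(q,o["conf"],o["extent"],np.nanmedian(w,0).round(4))
go([0.467,-.3563,0.0414],-17.35)
E
```

```text
time: 26.32
tool_pos: [0.4591, -0.3441, 0.1681]
tool_rot: [-0.001, 0.998, -0.057, -0.001]
contact_force: [0.6, 0.1, -0.6]
gripper_width: 0.153
grasp_force: 59.5
time: 26.95
tool_pos: [0.456, -0.3397, 0.0845]
tool_rot: [-0.003, 0.989, -0.151, -0.005]
contact_force: [-0.3, 0.0, -1.6]
gripper_width: 0.155
grasp_force: 59.7
disc 0.82 [313.9, 176.2, 339.1, 201.8] [ 0.5912 -0.0978  0.0939]
lifter 0.83 [485.2, 236.1, 525.8, 290.5] [ 0.3734 -0.6707  0.0046]
lifter 0.81 [453.8, 185.2, 479.2, 237.8] [ 0.5361 -0.5461  0.0049]
t 27.1 now [ 0.4598 -0.3433  0.0915] rotvec(tool) [ 0.0008 -0.0015  0.0002] | d in current [0.0106 0.0102 0.0501] | d in target [0.0107 0.0102 0.0501] F [ 0.22  0.06 -1.11]
```

```bash
echo '[{"finger_gap":0, "sz":0.02}, {"finger_gap":0, "sz":0.016}, {"finger_gap":0, "sz":0.008}, {"finger_gap":0, "sz":0.003}, {"finger_gap":0}]' | python3 -m crank; python3 -c "from h import *; feel(4)"; echo '[{"finger_gap":0, "sz":0.001}, {"finger_gap":0, "sz":0.001}, {"finger_gap":0}]' | python3 -m crank|sed -n 4p; python3 -c "from h import *; feel(4)"
```

```text
time: 27.72
tool_pos: [0.4594, -0.3429, 0.0433]
tool_rot: [-0.0, 0.989, -0.151, -0.0]
contact_force: [0.4, -0.2, -1.5]
gripper_width: 0.153
grasp_force: 59.7
F tool [-0.04  0.18  1.44] std [0.29 0.36 0.75] TCP X -0.10163 Y -0.2626 z 0.0441 t 27.925
contact_force: [-1.1, 0.2, -1.1]
F tool [-0.6  -0.13  0.25] std [0.14 0.67 0.42] TCP X -0.10194 Y -0.2624 z 0.0415 t 28.5
```

```bash
echo '[{"finger_gap":0, "sz":0.0003}, {"finger_gap":0}, {"finger_gap":0.5}, {"finger_gap":0.7}, {"finger_gap":0.7}]' | python3 -m crank; echo '[{"finger_gap":0.8}, {"finger_gap":0.8, "sz":-0.02}, {"finger_gap":0.8, "sz":-0.04}, {"finger_gap":0.8, "sz":-0.05}, {"finger_gap":0.8}]' | python3 -m crank;python3 - <<'E'
from h import *
p,d,c=grab("wrist"); save("w_end",p); W=cloud(d,c); z=W[...,2]; near=np.hypot(W[...,0]-.51,W[...,1]+.36)<.14
m=near&(z<.008)&(p.min(2)>90); k,l=cv2.connectedComponents(m.astype(np.uint8)); q=W[l==1+np.bincount(l.ravel())[1:].argmax()]
print("strip plane",np.linalg.lstsq(np.c_[q[:,:2]-q[:,:2].mean(0),np.ones(len(q))],q[:,2],rcond=None)[0].round(4),cv2.minAreaRect(q[:,:2].astype(np.float32)*1000))
p2,d,c=grab("scene"); t2,_,_=grab("top")
a=np.vstack([cv2.resize(p2[140:260,90:440],(800,274)),cv2.resize(t2[110:255,180:540],(800,322))]); save("final",a)
E
```

```text
time: 29.12
tool_pos: [0.4594, -0.3429, 0.0411]
tool_rot: [0.0, 0.989, -0.151, 0.0]
contact_force: [0.3, -0.3, 0.6]
gripper_width: 0.703
grasp_force: 0.0
time: 29.75
tool_pos: [0.4622, -0.3455, 0.1587]
tool_rot: [0.004, 0.989, -0.151, 0.005]
contact_force: [1.0, -0.3, 0.6]
gripper_width: 0.8
grasp_force: 0.0
strip plane [-0.0011  0.0064  0.0022] ((502.9344482421875, -356.520263671875), (34.76158905029297, 179.39056396484375), 72.63373565673828)
```

View pics/final.png

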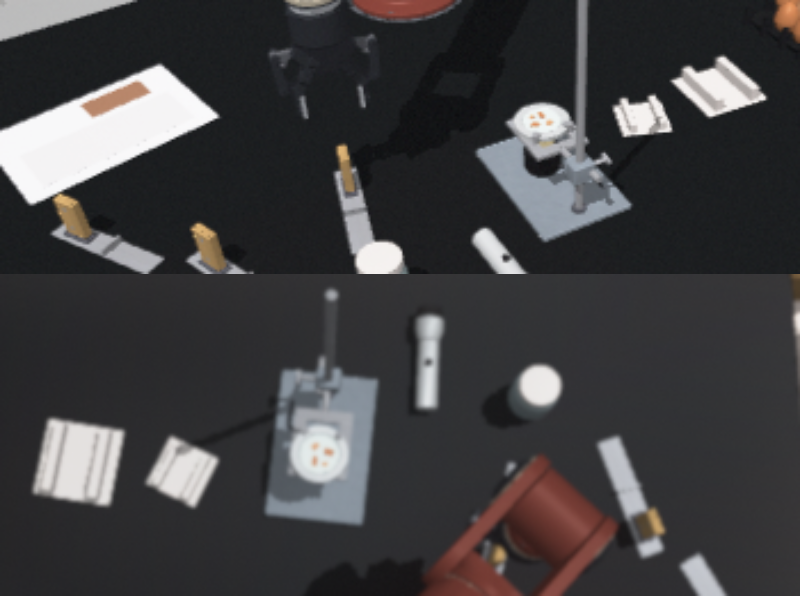

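```bash
python3 - <<'E'
from h import *
b,_,_=grab("scene")
a=cv2.imread("pics/scene2.png")[:,:,::-1]
A,B=[x[180:212,300:350].astype(np.float32).sum(2) for x in (a,b)]
print(cv2.phaseCorrelate(A[:16,8:44].copy(),B[:16,8:44].copy()))
for x in(a,b):
    r=x[180:212,300:350].astype(int); w=np.clip(r[...,0]-r[...,2]-25,0,None)*(r[...,0]>120); v,u=np.mgrid[0:32,0:50]; print((w*u).sum()/w.sum(),(w*v).sum()/w.sum())
E
```

```text
((0.3102060068535941, -0.04813170874652073), 0.8264081453283628)
24.657912923289565 11.067726330338632
26.24636678200692 13.714186851211073
```

```bash
python3 - <<'E'
from h import *
b,_,_=grab("scene"); a=cv2.imread("pics/scene2.png")[:,:,::-1]
for x in(a,b):
    r=x[184:200,310:345].astype(int); w=np.clip(r[...,0]-r[...,2]-40,0,None); v,u=np.mgrid[0:r.shape[0],0:r.shape[1]]; print((w*u).sum()/w.sum(),(w*v).sum()/w.sum(),w.sum())
p,q=[cv2.resize(np.ascontiguousarray(x[170:230,290:365]),(400,320),interpolation=2) for x in(a,b)]
save("cmp",np.hstack([p,q]))
E
```

```text
15.9125 8.206818181818182 880
15.941520467836257 8.14970760233918 855
```

View pics/cmp.png

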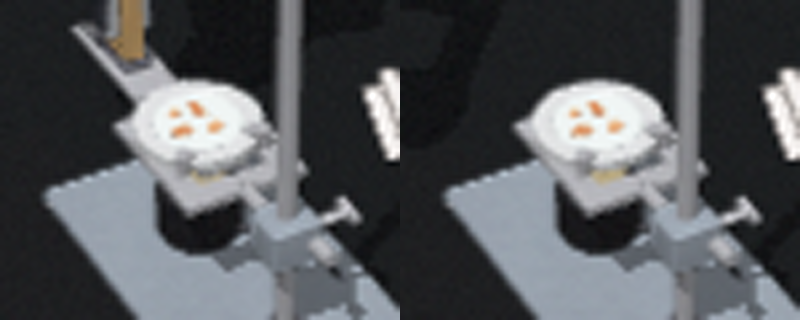

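The disc did not move: the shell bits agree to 0.06 px before and after withdrawal, and it sits under both hooks (left at about (190,155), right at (255,130)). The lifter stands flat, so I'm handing in.

```bash
python3 -c "
from plant import manip
print(manip.job_done())"
```

```text
the job is handed in; nothing more can be done
None
```

The disc is home under both hooks, pressed with about 3 N against the pins; the lifter stands flat on the bench clear of stand and rest, and the job was handed in at about 30 s of the 72 s allowed.

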